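Set the polariscope's ring to the large mark and press the camera release

TASK

Set up a photo of the clear printed part: with a fingertip, push the lever of the polariscope's black ring around its arc until the tip of its steel pointer lies over the middle of the large round mark on the scale, then press the white button on the release box fully down and let it come back up. Only push: do not pinch the lever between the fingers, do not lift the ring out of its seat, and do not press the button before the ring is set. Leave the clear part on the glass and everything else on the table where it stands.

Things in the scene. Friction and masses are not known exactly. Their poses are not given: they have to be found in the camera images.
- polariscope: The instrument, fixed to the table: a grey round drum, 224 mm across and 60 mm high. Origin at the centre of its underside on the table; its vertical axis is the axis about which the ring turns. On top, from the middle outwards: a glass disc 86 mm across (top 66 mm above the table), the black ring (90 to 150 mm across, top 70 mm above the table), the aluminium scale collar (154 to 212 mm across, top 70 mm above the table). Its -x axis points roughly to the robot.
- analyser (a joint): Turn of the black ring about the drum's upright axis, rad, counter-clockwise seen from above positive; 0 when lever and pointer lie along the polariscope's -x axis, stops at -1.45 and 1.45. It turns against dry friction of about 0.2 N m (about 3 N at the lever) and stays where it is left; there is no spring.
- ring_seat (a joint): How far the black ring is lifted out of its seat, m: 0 seated; only its weight (about 3 N) holds it down.
- lever_top (a point): Middle of the top of the lever, 105 mm above the table, 62 mm from the drum's axis. The lever is an upright light-metal block standing on the ring: 24 mm radially, 14 mm along the arc, rising 35 mm above the ring's top. It is pushed on its two flat faces that look along the arc.
- lever_left: One half of the lever (7 mm thick along the arc, 24 mm radially, 35 mm high), its outer face looks along its own -y axis; origin at the centre of its underside, on the ring's top. Pushing this face turns the ring clockwise seen from above (joint analyser falls).
- lever_right: The other half of the lever, its outer face looks along its own +y axis; origin at the centre of its underside. Pushing this face turns the ring counter-clockwise (joint analyser grows). The two halves are one solid block; fingers pressing on both halves at once are pinching it.
- pointer_tip (a point): Outer tip of the dark steel pointer, a needle 3 mm wide that reaches from the ring, in line with the lever, out over the scale collar; the tip is 91 mm from the drum's axis and 74.5 mm above the table.
- large_mark_centre (a point): Centre of the top of the large round mark: a flat black disc 18 mm across, 2 mm thick, on the scale collar, its centre 91 mm from the drum's axis. There are also thin black scale lines, and one small round mark.
- small_mark: The small round mark, a flat black disc 8 mm across, 2 mm thick, on the scale collar, 91 mm from the drum's axis, about 1.6 rad around from the large one; not the one wanted. Origin at the centre of its underside.
- release_box: Camera release box, fixed: a grey slab 90 x 75 mm, 25 mm high, with a white round push button in a black housing at the centre of its top. Origin at the centre of its underside.
- release_top (a point): Centre of the top of the white button (28 mm across); it moves straight down with the button, and is 47 mm above the table when not pressed.
- release (a joint): How far the button is pressed, m: 0 up, 0.006 fully down, which takes 5 N; it springs back.
- clear_part: Clear printed part, 34 mm across and 40 mm high, standing loose on the middle of the glass (foot 66 mm above the table); must stay there. Origin at the centre of its foot.
- white_vase: Loose white printed vase, 54 mm across, 78 mm high; bystander. Origin at the centre of its foot.
- green_vase: Loose green printed vase, 54 mm across, 78 mm high; bystander. Origin at the centre of its foot.
- scraper: Loose spatula-like scraper, 200 mm long, lying flat; bystander. Origin near its middle.
- spool: Loose spool of orange filament lying flat, 170 mm across, 60 mm high; bystander. Origin at the centre of its underside.
- glue_jar: Loose closed jar, 52 mm across, 60 mm high; bystander. Origin at the centre of its underside.
- parts_tray: Loose grey open tray, 160 x 120 mm, 35 mm high; bystander. Origin at the centre of its underside.
- mouse: Loose black computer mouse, 100 x 58 mm, 24 mm high; bystander. Origin at the centre of its underside.
There are look-alikes about, which are no part of the job. Of the things shaped like the clear_part, the clear one is meant.

How it is judged:
By the outcome, as a careful person would: the job done as asked, in the order asked, and still so for the second after the job is handed in, with the robot touching nothing.
It also fails if it takes over 54 s, if anything falls off the work surface, if the arm or the gripper's body presses on something with over 40 N, if the wrist force passes 120 N, or if a joint passes its speed limit or range.

ROBOT

A 6-joint arm with a two-finger parallel gripper is mounted at the origin on the work surface. World frame = base frame: x ahead of the robot, y to its left, z up, the work surface at z = 0. Lengths are in m, angles in rad, forces in N, time in s.
With the tool pointing down it reaches from about 0.35 to 0.975 m from the base axis. Payload 4.9 kg.
Tool frame: the origin (TCP) lies midway between the tips of the shut fingers; the grasp point (between the pads) lies ctrl.grip_point_offset behind it (ctrl.grip_point_offset is the distance from the TCP to the grasp point, in m); x points along the fingers, y is the direction in which the jaws open and shut, and the axes are right-handed (so a half turn about x gives the same grasp; the last joint's range is limited). The gripper opens to 85 mm and grips with 20 to 120 N. Pads are 22 mm wide; open, the fingers measure 114 mm over their backs; the gripper's body (76 mm by 85 mm) begins 54 mm behind the grasp point. The pads swing forward as they close: fully open they stand 13 mm farther back than shut.
Start: joints at [1.23, 0.053, 1.613, -0, 1.476, -0.119], TCP at [0.137, 0.61, 0.196] pointing down, gripper open.
Joint ranges: [-3.01, 3.01], [-1.01, 2.22], [0.06, 2.58], [-1.02, 4.17], [0.09, 2.62], [-3.14, 3.14]. Speed limits (rad/s): [2.57, 2.57, 3.14, 3.14, 3.14, 3.14].

INTERFACE

Orientations are given as a rotation vector (axis times angle).
In Python, from station import ctrl gives the robot as it stands. The module is installed in compiled form; this text tells all that it offers.
- The arm moves only by the tool drive_tool, never from a script. Its argument "commands" is text: rows parted by semicolons, each of 5 numbers parted by spaces: the closure, from -1 (fully open) to 1 (shut), so that 0 is half open, then the shift along the tool's x, y, z in units of 40 mm (1.0 is 40 mm), then the turn about the tool's x in units of 5 degrees (1.0 is 5 degrees). A call has 1 to 8 rows; each row is the pose to reach, as a shift and turn from the pose commanded when the call began, along the tool's axes at that moment; what a row does not reach only later rows make up. A row lasts 1/12 s, in which the tool goes at most 41.7 mm and 7.16 degrees, less where a joint would pass 70% of its speed; a pose out of reach is approached as far as the arm can. A call with a gripper value outside its range is refused whole. The fingers move at their own pace and stop on an object; "newtons" is the grip in N (left out, the last holds). Time passes only in rows, so rows that repeat a pose let the fingers close. It gives the time, the measured TCP pose, the force and the opening at its end, in the units of the state.
- ctrl.get_obs(): the state, without advancing time (a new reading comes with each control period).
- ctrl.get_image(name): name is "scene" or "top" or "wrist"; returns (picture, depth): 480x640x3 uint8, blue, green, red; 480x640 float32, m along the optical axis (not along the pixel's ray), 0 where there is no reading.
- ctrl.camera_info(name): a dict with "K" (3x3 intrinsics, pixels), "T" (4x4, takes a point from camera to world coordinates). Camera axes: x right, y down, z forward; pixel columns grow to the right and rows downward; lengths in m; the calibration is good to about 2 mm. The wrist camera is an equidistant fisheye: a pixel r from the principal point sees the ray r / f radians off the axis. A picture is of the moment at which its call begins: read the wrist's pose just before it. camera_info takes no time and is no camera call; for the wrist camera it gives the pose at the moment of the call.
- ctrl.finish_job(): hands the job in, once; it reports no verdict.
The state is a dict: "t": time; "q": joint angles; "dq": joint speeds; "effort": joint torques, N m; "tool_pos": TCP position; "tool_rot": TCP orientation; "contact_force": force on the tool from outside, world axes, zero at the start; "wrist_torque": the same for the moment, N m; "opening": finger opening in m.
Only numpy, scipy, OpenCV 4.12 (cv2) and the standard library are available. Lean on these libraries where they do the work, as an engineer would, in place of code of your own. Each camera call takes 0.05 s, during which the arm holds its last target.

## Working session

There is one attempt and no reset: what is moved stays moved. The work goes in short steps, Python scripts to look and compute and a tool call to move; the robot and the scene stay as the last step left them, time stands still between calls to the robot, and variables do not carry over. Pictures are saved under pics/ and viewed, and the job is handed in when it is done.

Besides the shell and the picture viewer there is one more tool, called after ">>>" by a JSON object that holds its "op" and its "data", one argument or row to a line. drive_tool: Moves the arm, as the interface text tells. Its arguments: {"type":"object","properties":{"commands":{"type":"string"},"newtons":{"type":"number"}},"required":["commands"]}

```bash
mkdir -p pics; cat > h.py <<'E'
from station import ctrl
import numpy as np, cv2
from scipy.spatial.transform import Rotation as R
def ray(ci,u,v):
    K=ci["K"];T=ci["T"]
    d=np.array([(u-K[0,2])/K[0,0],(v-K[1,2])/K[1,1],1.]);return T[:3,3],T[:3,:3]@d
def onplane(ci,u,v,z):
    o,d=ray(ci,u,v);return o+d*(z-o[2])/d[2]
E
python3 - <<'E'
from h import *
o=ctrl.get_obs();print(o["t"],o["tool_pos"],o["tool_rot"],o["opening"],ctrl.grip_point_offset)
print(R.from_rotvec(o["tool_rot"]).as_matrix().round(3))
for n in("top","scene"):
    im,d=ctrl.get_image(n);cv2.imwrite(f"pics/{n}0.png",im);np.save(n+"0.npy",d)
    ci=ctrl.camera_info(n);print(n,ci["K"],ci["T"].round(3))
E
```

```text
0.0 [0.13723043 0.6090301  0.19456307] [ 0.17259822  1.56429587 -0.17573334] 0.08579802932889405 0.0187
[[-0.001  0.22   0.975]
 [-0.002  0.975 -0.22 ]
 [-1.    -0.002 -0.   ]]
top [[485.35517785   0.         317.08189307]
 [  0.         485.35517785 237.41475261]
 [  0.           0.           1.        ]] [[ 0.03  -0.997  0.074  0.445]
 [-1.    -0.031 -0.004  0.007]
 [ 0.007 -0.074 -0.997  1.431]
 [ 0.     0.     0.     1.   ]]
scene [[495.49435262   0.         316.94753094]
 [  0.         495.49435262 241.7075949 ]
 [  0.           0.           1.        ]] [[ 0.819  0.388 -0.422  1.044]
 [ 0.573 -0.566  0.593 -0.658]
 [-0.009 -0.728 -0.686  0.874]
 [ 0.     0.     0.     1.   ]]
```

View pics/top0.png

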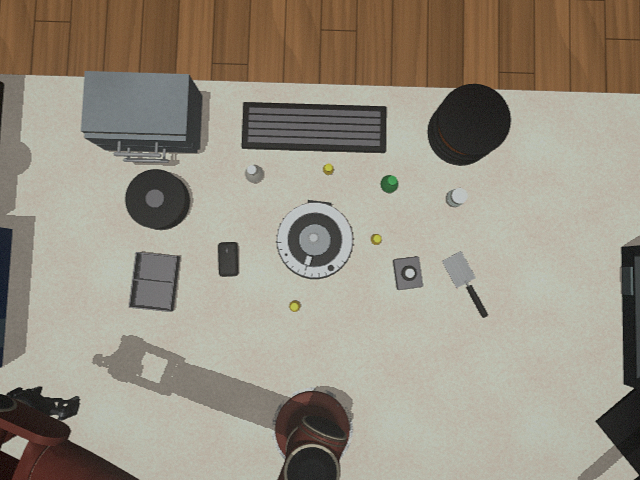

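View pics/scene0.png

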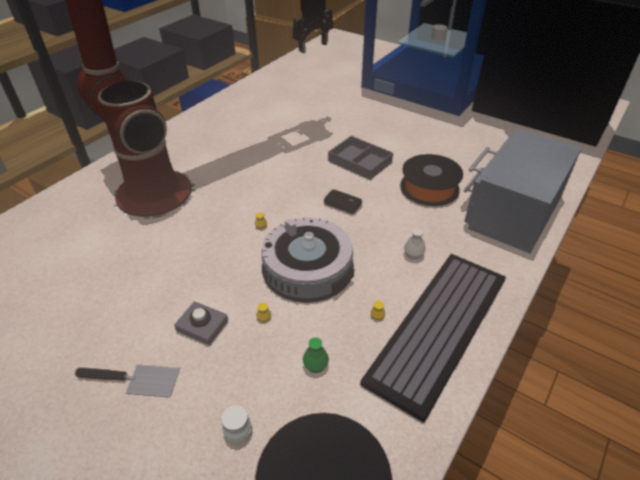

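The top view shows the drum at about (315,240), the lever at about (308,260), the large mark near (331,268) and the button at (409,273). I'll zoom in on the drum and the box.

```bash
python3 - <<'E'
from h import *
im=cv2.imread("pics/top0.png")
a=cv2.resize(im[190:290,265:365],(600,600),interpolation=cv2.INTER_CUBIC)
cv2.imwrite("pics/top0z.png",a)
ci=ctrl.camera_info("top")
for n,u,v,z in[("axis",315,240,.07),("lever",308,260,.105),("mark",331,268,.072),("btn",409,273,.047)]:
    print(n,onplane(ci,u,v,z).round(4))
E
```

```text
axis [0.5391 0.007  0.07  ]
lever [0.4814 0.0244 0.105 ]
mark [ 0.4619 -0.0401  0.072 ]
btn [ 0.4548 -0.2635  0.047 ]
```

View pics/top0z.png

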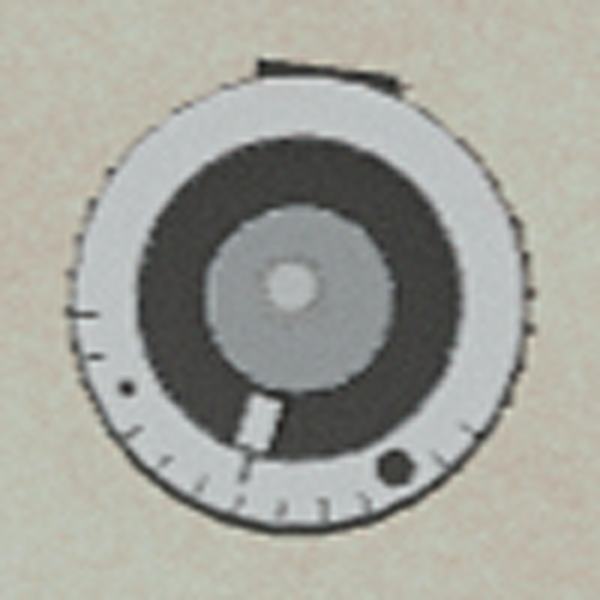

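The zoom shows the lever at (262,420), its pointer tip at about (243,480), the large mark at (395,467) and the small mark at (127,388). Next I'll measure these.

```bash
cat > meas.py <<'E'
from h import *
def cc(m,seed,rad):
    n,l,s,c=cv2.connectedComponentsWithStats(m.astype(np.uint8))
    b=[i for i in range(1,n) if np.hypot(*(c[i]-seed))<rad]
    return [(s[i,4],c[i],s[i]) for i in b],l,b
E
python3 - <<'E'
from h import *
im=cv2.imread("pics/top0.png");ci=ctrl.camera_info("top")
g=cv2.cvtColor(im,cv2.COLOR_BGR2GRAY).astype(float)
# ring: outer edge fit: dark pixels in ring
up=cv2.resize(im[190:290,265:365],(800,800),interpolation=cv2.INTER_CUBIC)
gg=cv2.cvtColor(up,cv2.COLOR_BGR2GRAY)
def P(x,y): return 265+(x+.5)/8-.5,190+(y+.5)/8-.5
m=(gg<115).astype(np.uint8)
n,l,s,c=cv2.connectedComponentsWithStats(m)
for i in range(1,n):
    if s[i,4]>60: print(i,s[i],[round(float(x),2) for x in P(*c[i])], onplane(ci,*P(*c[i]),.072).round(4))
# ring outer contour world pts, circle fit
i=l[400,250]; print("ringlabel",l[400,230],l[300,300],l[400,580])
lab=l[300,210] 
cs,_=cv2.findContours((l==l[395,230]).astype(np.uint8),cv2.RETR_CCOMP,cv2.CHAIN_APPROX_NONE)
for ct in cs:
    if len(ct)<300: continue
    w=np.array([onplane(ci,*P(*p[0]),.07) for p in ct])[:,:2]
    keep=np.ones(len(w),bool)
    for _ in range(8):
        A=np.c_[2*w[keep],np.ones(keep.sum())];x=np.linalg.lstsq(A,(w[keep]**2).sum(1),rcond=None)[0]
        r=np.sqrt(x[2]+x[0]**2+x[1]**2);e=abs(np.hypot(*(w-x[:2]).T)-r);keep=e<max(.0012,np.median(e)*1.5)
    print("circle",x[:2],r,keep.mean())
# lever: bright in ring
m2=(gg>150).astype(np.uint8);n,l,s,c=cv2.connectedComponentsWithStats(m2)
for i in range(1,n):
    if 200<s[i,4]<8000: print("bright",s[i],P(*c[i]),onplane(ci,*P(*c[i]),.105).round(4))
# button
cr=im[250:300,385:435];cv2.imwrite("pics/btn.png",cv2.resize(cr,(600,600),interpolation=cv2.INTER_CUBIC))
m3=(cv2.cvtColor(cr,cv2.COLOR_BGR2GRAY)>170).astype(np.uint8);n,l,s,c=cv2.connectedComponentsWithStats(m3)
for i in range(1,n):
    if s[i,4]>20: print("btn",s[i],c[i]+[385,250],onplane(ci,*(c[i]+[385,250]),.047).round(4))
E
```

```text
1 [ 341   79  197   52 3423] [319.46, 202.06] [ 0.6467 -0.0023  0.072 ]
2 [  183   182   433   435 95485] [314.58, 238.64] [0.5428 0.0083 0.072 ]
5 [143 225  10   8  65] [283.0, 218.12] [0.5979 0.099  0.072 ]
6 [656 240   8  11  67] [347.0, 220.17] [ 0.5977 -0.0814  0.072 ]
7 [120 267   8  11  68] [279.95, 223.51] [0.5824 0.107  0.072 ]
8 [680 288  16  32 251] [350.56, 227.11] [ 0.5784 -0.0919  0.072 ]
10 [695 336  11  24 192] [352.01, 232.83] [ 0.5624 -0.0964  0.072 ]
12 [698 383  15  17 193] [352.67, 238.46] [ 0.5466 -0.0987  0.072 ]
13 [ 88 409  39  15 291] [277.5, 241.81] [0.5307 0.112  0.072 ]
14 [697 429  15  20 221] [352.43, 244.38] [ 0.5299 -0.0984  0.072 ]
15 [ 95 453  11  19 150] [277.07, 247.35] [0.5151 0.1126 0.072 ]
16 [119 472  16   7  83] [280.38, 248.99] [0.5108 0.1032 0.072 ]
17 [665 473  34  72 723] [349.84, 253.37] [ 0.5044 -0.0918  0.072 ]
20 [ 109  505  557  209 8001] [313.5, 271.23] [0.4514 0.0085 0.072 ]
21 [160 509  19  18 278] [285.69, 254.24] [0.4965 0.0878 0.072 ]
23 [ 503  599   50   49 1863] [330.37, 267.52] [ 0.4632 -0.0383  0.072 ]
ringlabel 2 2 2
circl
[... 650 characters left out ...]
345025510205), np.float64(237.86654974489795)) [0.5413 0.0472 0.105 ]
bright [ 351  351   72   67 3601] (np.float64(312.957112607609), np.float64(237.371337822827)) [0.5437 0.0128 0.105 ]
bright [304 466  34  27 286] (np.float64(304.38986013986016), np.float64(249.70541958041957)) [0.5092 0.0352 0.105 ]
bright [382 507  42   9 241] (np.float64(315.01322614107886), np.float64(253.5329356846473)) [0.4996 0.0058 0.105 ]
bright [ 317  528   56   72 2571] (np.float64(307.6871596654998), np.float64(260.0109150136134)) [0.4813 0.0253 0.105 ]
btn [   0    0   50   50 1605] [410.70093458 275.51339564] [ 0.4478 -0.2685  0.047 ]
btn [21 19  8  9 57] [409.43859649 272.8245614 ] [ 0.4553 -0.2647  0.047 ]
```

View pics/btn.png

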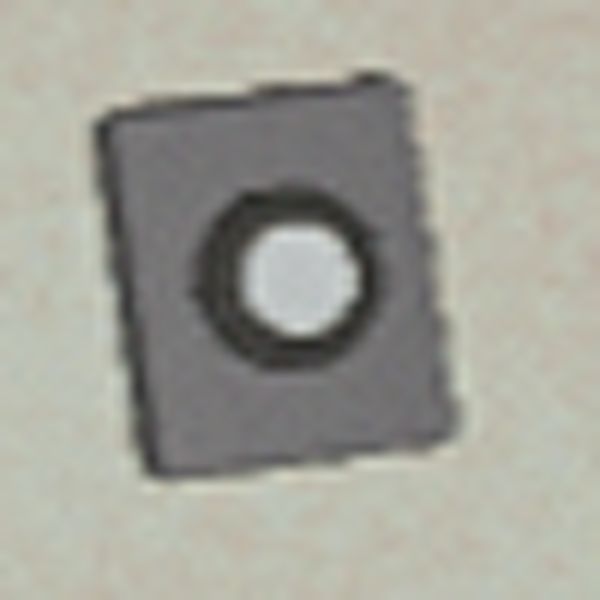

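Checks against the given sizes: the axis is at (0.541, 0.009), the mark is at radius 91.1 mm, and the lever top is at radius 61.9 mm. The ring needs about +0.81 rad counter-clockwise, so I push on the lever's +y face. I'll close the fingers and travel there.

>>> {"op": "drive_tool", "data": {
  "commands": "1 0 -5.6 5.8 0.5;1 0 -5.6 5.8 0.5;1 0 -5.6 5.8 0.5;1 0 -5.6 5.8 0.5;1 0 -5.6 5.8 0.5;1 0 -5.6 5.8 0.5;1 0 -5.6 5.8 0.5;1 0 -5.6 5.8 0.5",
  "newtons": 30
}}

```text
t: 0.77
tool_pos: [0.3153, 0.3375, 0.1953]
tool_rot: [0.209, 1.56, -0.21]
contact_force: [0.8, 0.4, -0.2]
opening: 0.0005
```

```bash
cat > to.py <<'E'
from h import *
import sys
# to.py x y z yawY : print units from measured pose; yawY = world angle of tool y
t=np.array([float(a) for a in sys.argv[1:4]])
o=ctrl.get_obs();M=R.from_rotvec(o["tool_rot"]).as_matrix()
yy=np.arctan2(M[1,1],M[0,1])
print("t",round(o["t"],2),"pos",o["tool_pos"].round(4),"yawY",round(yy,3),"F",o["contact_force"].round(2),"open",round(o["opening"],4))
print("units",((M.T@(t-o["tool_pos"]))/.04).round(2), "turn",round(np.degrees(-(float(sys.argv[4])-yy))/5,2) if len(sys.argv)>4 else "")
E
python3 to.py .493 .069 .15 1.304
```

```text
t 0.77 pos [0.3153 0.3375 0.1953] yawY 1.304 F [ 0.84  0.37 -0.2 ] open 0.0005
units [ 1.14 -5.3   6.05] turn 0.0
```

>>> {"op": "drive_tool", "data": {
  "commands": "1 1 -5.3 6.05 0;1 1 -5.3 6.05 0;1 1 -5.3 6.05 0;1 1 -5.3 6.05 0;1 1 -5.3 6.05 0;1 1 -5.3 6.05 0;1 1 -5.3 6.05 0;1 1 -5.3 6.05 0"
}}

```text
t: 1.43
tool_pos: [0.4931, 0.0693, 0.155]
tool_rot: [0.209, 1.561, -0.21]
contact_force: [0.9, -0.7, -0.6]
opening: 0.0001
```

```bash
python3 to.py .493 .069 .087 1.304; python3 - <<'E'
from h import *
im,d=ctrl.get_image("top");cv2.imwrite("pics/t1.png",cv2.resize(im[170:310,245:385],(600,600),interpolation=cv2.INTER_CUBIC))
im,d=ctrl.get_image("wrist");cv2.imwrite("pics/w1.png",im)
E
```

```text
t 1.43 pos [0.4931 0.0693 0.155 ] yawY 1.304 F [ 0.93 -0.67 -0.62] open 0.0001
units [ 1.7  -0.01  0.  ] turn -0.0
```

View pics/w1.png

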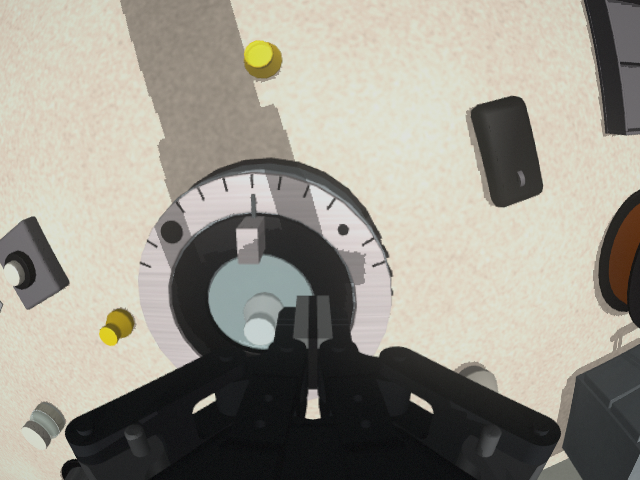

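View pics/t1.png

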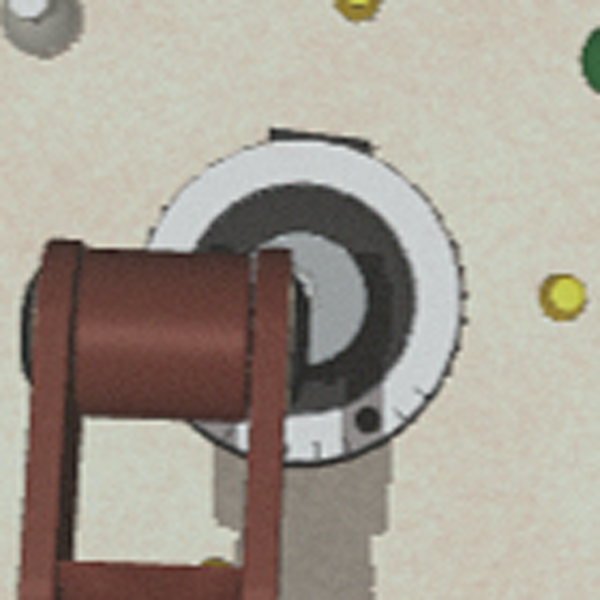

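The wrist view shows the lever at (252,240), the pointer tip at (253,196) and the large mark at (172,232). The fingertips are clear of everything. I'll lower them beside the lever.

>>> {"op": "drive_tool", "data": {
  "commands": "1 0.9 0 0 0;1 1.7 0 0 0;1 1.7 0 0 0;1 1.7 0 0 0"
}}

```text
t: 1.87
tool_pos: [0.4902, 0.0725, 0.0858]
tool_rot: [0.208, 1.566, -0.208]
contact_force: [0.0, 0.4, 0.5]
opening: 0.0002
```

```bash
cat > look.py <<'E'
from h import *
import sys
ci=ctrl.camera_info("wrist");im,d=ctrl.get_image("wrist");cv2.imwrite(f"pics/{sys.argv[1]}.png",im)
np.savez("pics/%s.npz"%sys.argv[1],K=ci["K"],T=ci["T"],im=im)
E
cat > fe.py <<'E'
from h import *
def fray(K,T,u,v):
    x=(u-K[0,2])/K[0,0];y=(v-K[1,2])/K[1,1];th=np.hypot(x,y)
    d=np.array([np.sin(th)*x/th,np.sin(th)*y/th,np.cos(th)]);return T[:3,3],T[:3,:3]@d
def fplane(K,T,u,v,z):
    o,d=fray(K,T,u,v);return o+d*(z-o[2])/d[2]
E
python3 to.py .493 .069 .087 1.304; python3 look.py w2
python3 - <<'E'
from fe import *
f=np.load("pics/w2.npz");im=f["im"];K,T=f["K"],f["T"]
g=cv2.cvtColor(im,cv2.COLOR_BGR2GRAY)
n,l,s,c=cv2.connectedComponentsWithStats((g<60).astype(np.uint8))
for i in range(1,n):
    if 40<s[i,4]<1500:
        p=fplane(K,T,*c[i],.072)
        if np.hypot(p[0]-.541,p[1]-.009)<.1: print(s[i],c[i].round(1),p.round(4))
E
```

```text
t 1.87 pos [0.4902 0.0725 0.0858] yawY 1.306 F [0.05 0.44 0.48] open 0.0002
units [-0.03 -0.07  0.09] turn 0.02
[114 258  25  28 530] [126.3 271.4] [ 0.4623 -0.0377  0.072 ]
[336 267  13  13 137] [341.8 273.2] [0.496 0.088 0.072]
```

View pics/w2.png

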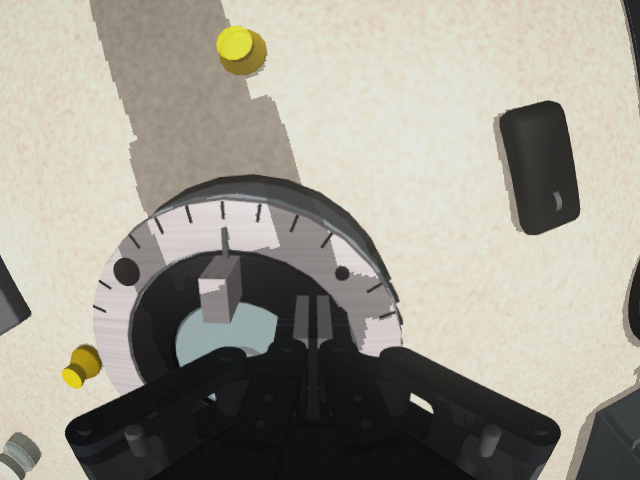

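The wrist measurement puts the large mark at (0.4623, -0.0377), within 1 mm of the top view. I'll close in on the lever face slowly and watch the force.

>>> {"op": "drive_tool", "data": {
  "commands": "1 0 -0.2 0.05 0;1 0 -0.35 0.1 0;1 0 -0.45 0.1 0;1 0 -0.5 0.1 0;1 0 -0.55 0.1 0;1 0 -0.6 0.1 0;1 0 -0.65 0.1 0;1 0 -0.65 0.1 0"
}}

```text
t: 2.58
tool_pos: [0.4893, 0.0456, 0.0878]
tool_rot: [0.208, 1.561, -0.209]
contact_force: [0.1, 0.3, 0.1]
opening: -0.0003
```

```bash
python3 to.py .493 .069 .087 1.304; python3 look.py w3
```

```text
t 2.58 pos [0.4893 0.0456 0.0878] yawY 1.305 F [0.12 0.33 0.13] open -0.0003
units [ 0.02  0.59 -0.07] turn 0.01
```

View pics/w3.png

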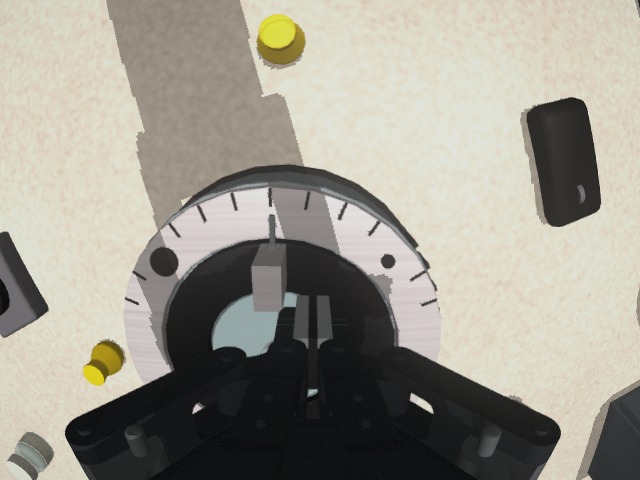

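The fingertip isn't touching yet; the lever is at (270,270) and the tip at (300,300). I'll start along the arc, turning the tool with it.

>>> {"op": "drive_tool", "data": {
  "commands": "1 0 -0.07 -0.02 -0.5;1 0 -0.13 -0.04 -1;1 0 -0.2 -0.06 -1.5;1 0 -0.27 -0.07 -2;1 0 -0.34 -0.08 -2.5;1 0 -0.4 -0.09 -3;1 0 -0.47 -0.09 -3.5;1 0 -0.54 -0.1 -4"
}}

```text
t: 3.3
tool_pos: [0.4799, 0.0262, 0.0877]
tool_rot: [-0.068, 1.57, 0.068]
contact_force: [-0.1, -0.4, -0.1]
opening: -0.0005
```

```bash
python3 to.py .493 .069 .087 1.304; python3 look.py w4
```

```text
t 3.3 pos [0.4799 0.0262 0.0877] yawY 1.657 F [-0.1  -0.37 -0.07] open -0.0005
units [0.02 1.04 0.42] turn 4.04
```

View pics/w4.png

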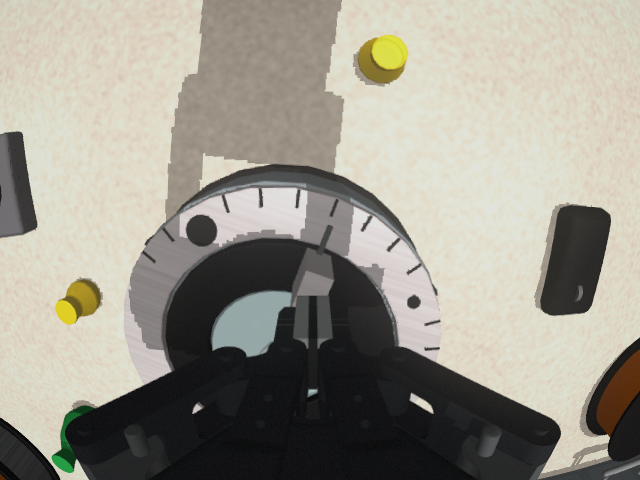

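The pointer is still on the same scale tick, so the lever hasn't moved, although the TCP reads as being at the lever. I'll check where the tips really are using the wrist projection and depth.

```bash
python3 - <<'E'
from fe import *
f=np.load("pics/w4.npz");K,T=f["K"],f["T"]
print(K,T.round(3))
def proj(p):
    c=T[:3,:3].T@(np.array(p)-T[:3,3]);th=np.arctan2(np.hypot(c[0],c[1]),c[2]);r=np.hypot(c[0],c[1])
    return (K[0,2]+K[0,0]*th*c[0]/r,K[1,2]+K[1,1]*th*c[1]/r,c[2])
o=ctrl.get_obs();M=R.from_rotvec(o["tool_rot"]).as_matrix()
print("tcp",proj(o["tool_pos"]))
for b in(.0,.0187,.04):
  print(b,[tuple(round(float(x),1) for x in proj(o["tool_pos"]-b*M[:,0]+s*.011*M[:,2])) for s in(-1,1)])
for z in(.07,.105):
    print("lever",z,proj((.4813,.0253,z)))
im,d=ctrl.get_image("wrist")
for p in[(302,310),(325,310),(302,297),(325,297),(315,285),(310,262),(340,300),(290,325)]:
    dd=d[p[1],p[0]]; o_,r=fray(K,T,*p); c=T[:3,:3].T@r; print(p,dd,(o_+r*dd/c[2]).round(4))
cv2.imwrite("pics/w4z.png",cv2.resize(im[200:350,230:400],(680,600),interpolation=cv2.INTER_CUBIC))
E
```

```text
[[371.64829954   0.         312.42331963]
 [  0.         371.64829954 243.94157144]
 [  0.           0.           1.        ]] [[-0.086  0.95   0.299  0.404]
 [ 0.996  0.082  0.026  0.019]
 [ 0.001  0.3   -0.954  0.267]
 [ 0.     0.     0.     1.   ]]
tcp (np.float64(312.10798706528385), np.float64(279.8180290472055), np.float64(0.1934031062420189))
0.0 [(312.1, 260.0, 0.2), (312.1, 298.7, 0.2)]
0.0187 [(312.1, 273.8, 0.2), (312.1, 315.4, 0.2)]
0.04 [(312.1, 293.2, 0.2), (312.2, 338.5, 0.2)]
lever 0.07 (np.float64(310.93972625659717), np.float64(270.1646104499741), np.float64(0.21072921222210642))
lever 0.105 (np.float64(310.7127329929726), np.float64(296.787796572637), np.float64(0.17733964670006963))
(302, 310) 0.1378245 [0.4692 0.0211 0.1425]
(325, 310) 0.13953382 [0.4692 0.0299 0.141 ]
(302, 297) 0.15048213 [0.47   0.0209 0.1295]
(325, 297) 0.15100712 [0.4694 0.0303 0.129 ]
(315, 285) 0.1739762 [0.4743 0.0267 0.1064]
(310, 262) 0.18616503 [0.4684 0.0238 0.0917]
(340, 300) 0.2161881 [0.4986 0.0439 0.0702]
(290, 325) 0.13722175 [0.4748 0.0171 0.1448]
```

View pics/w4z.png

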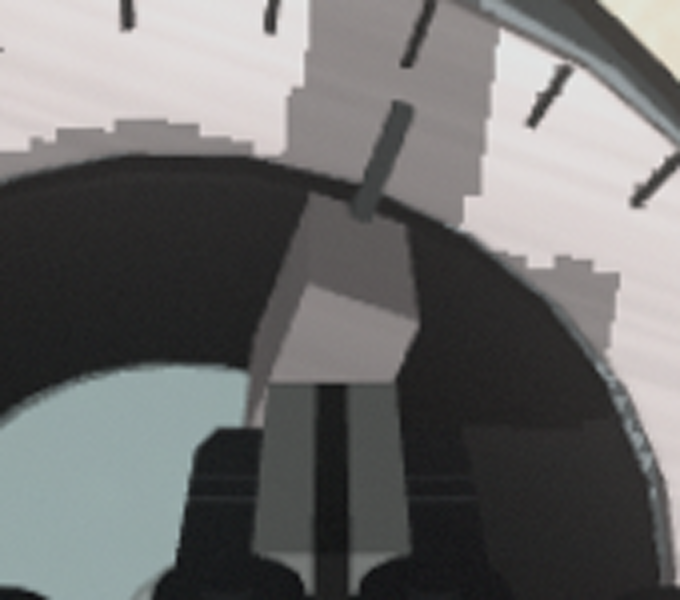

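The depth puts the lever top at z = 0.106, as expected. The visible fingertips come out at about 0.129, though, well above the reported TCP height of 0.088. I'll check with the scene camera before trusting either.

```bash
python3 - <<'E'
from h import *
im,d=ctrl.get_image("scene");np.save("s4.npy",d)
cv2.imwrite("pics/s4.png",cv2.resize(im[140:320,200:420],(800,654),interpolation=cv2.INTER_CUBIC)[:600])
ci=ctrl.camera_info("scene");K=ci["K"];Ti=np.linalg.inv(ci["T"])
def pr(p):
    c=Ti@np.r_[p,1];u=K@c[:3]/c[2];return ((u[:2]-[200,140])*3.636).round(0),round(c[2],3)
o=ctrl.get_obs();print(o["tool_pos"]);print(pr(o["tool_pos"]),pr(o["tool_pos"]+[0,0,.04]),pr([.4813,.0253,.105]))
E
```

```text
[0.47991129 0.02619662 0.08773814]
(array([329., 318.]), np.float64(1.183)) (array([327., 271.]), np.float64(1.156)) (array([329., 299.]), np.float64(1.17))
```

View pics/s4.png

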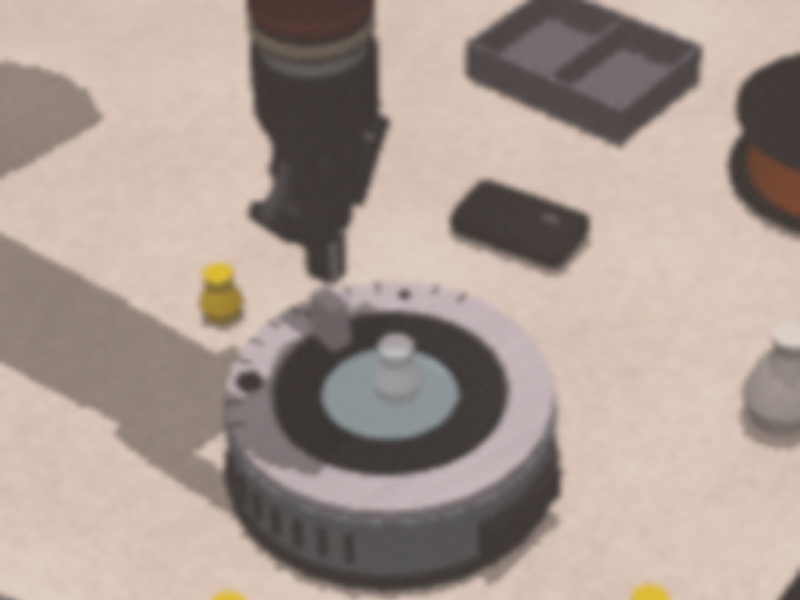

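The scene view confirms it: the fingertips hover about 20 mm above the lever, at pixel (325,277) in the crop. The real tips therefore sit about 40 mm behind the reported TCP. I'll back off the lever, lower by that much more, and allow for the offset from here on.

```bash
python3 to.py .4896 .0541 .0877 1.304
```

```text
t 3.45 pos [0.4799 0.0262 0.0877] yawY 1.653 F [0.86 0.32 0.72] open -0.0003
units [0.   0.68 0.3 ] turn 4.0
```

>>> {"op": "drive_tool", "data": {
  "commands": "1 0 0.2 0.1 1;1 0 0.4 0.2 2;1 0 0.68 0.3 3;1 0 0.68 0.3 4;1 0 0.68 0.3 4;1 0 0.68 0.3 4"
}}

```text
t: 3.95
tool_pos: [0.4896, 0.0545, 0.0877]
tool_rot: [0.207, 1.561, -0.207]
contact_force: [0.1, 0.6, -0.2]
opening: 0.0
```

```bash
python3 to.py .4896 .0541 .050 1.304
```

```text
t 3.95 pos [0.4896 0.0545 0.0877] yawY 1.307 F [ 0.11  0.64 -0.2 ] open 0.0
units [ 0.94 -0.01  0.  ] turn 0.04
```

>>> {"op": "drive_tool", "data": {
  "commands": "1 0.1 0 0 0;1 0.2 0 0 0;1 0.3 0 0 0;1 0.4 0 0 0;1 0.45 0 0 0;1 0.45 0 0 0"
}}

```text
t: 4.45
tool_pos: [0.4889, 0.0542, 0.0688]
tool_rot: [0.208, 1.562, -0.209]
contact_force: [0.1, 0.3, -0.8]
opening: -0.0003
```

```bash
python3 to.py .4896 .0541 .050 1.304;python3 look.py w5; python3 - <<'E'
from h import *
im,d=ctrl.get_image("scene")
cv2.imwrite("pics/s5.png",cv2.resize(im[140:320,200:420],(800,654),interpolation=cv2.INTER_CUBIC)[:600])
E
```

```text
t 4.45 pos [0.4889 0.0542 0.0688] yawY 1.305 F [ 0.06  0.27 -0.78] open -0.0003
units [0.47 0.   0.02] turn 0.02
```

View pics/s5.png

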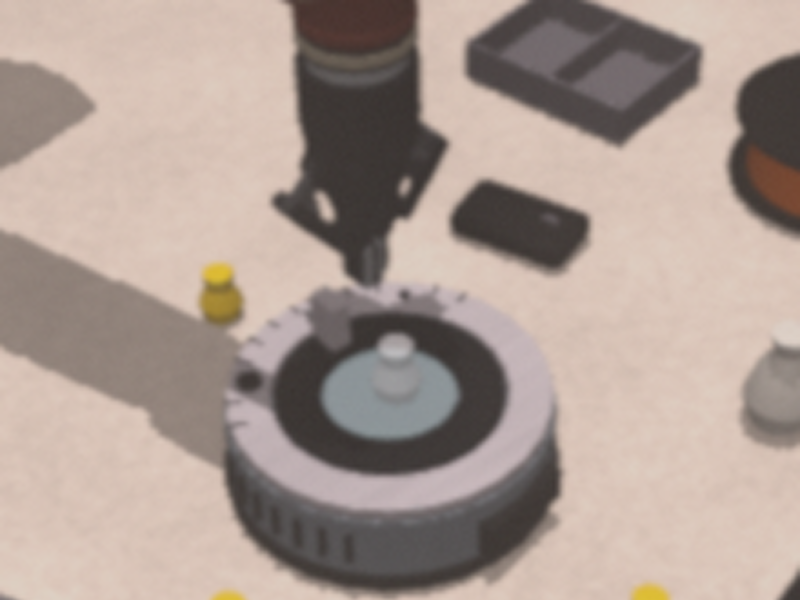

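View pics/w5.png

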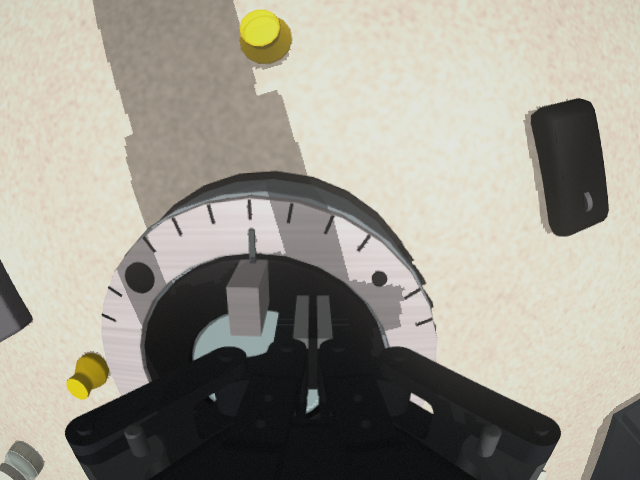

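There is no contact with the reported z below the collar top, so the offset is real. I'll lower the last 20 mm, then approach the lever face.

>>> {"op": "drive_tool", "data": {
  "commands": "1 0.1 0 0 0;1 0.2 0 0 0;1 0.3 0 0 0;1 0.4 0 0 0;1 0.5 0 0 0;1 0.5 0 0 0"
}}

```text
t: 5.05
tool_pos: [0.4887, 0.0543, 0.0485]
tool_rot: [0.208, 1.563, -0.209]
contact_force: [-0.7, 0.4, 0.5]
opening: -0.0001
```

```bash
python3 to.py .4896 .0541 .050 1.304; python3 look.py w6; python3 - <<'E'
from fe import *
f=np.load("pics/w6.npz");K,T=f["K"],f["T"]
im,d=ctrl.get_image("wrist")
for p in[(302,300),(325,300),(302,297),(325,297),(302,310),(285,325)]:
    dd=d[p[1],p[0]]; o_,r=fray(K,T,*p); c=T[:3,:3].T@r; print(p,(o_+r*dd/c[2]).round(4))
cv2.imwrite("pics/w6z.png",cv2.resize(im[200:350,200:370],(680,600),interpolation=cv2.INTER_CUBIC))
E
```

```text
t 5.05 pos [0.4887 0.0543 0.0485] yawY 1.305 F [-0.65  0.38  0.48] open -0.0001
units [-0.04  0.    0.02] turn 0.02
(302, 300) [0.4773 0.0531 0.0942]
(325, 300) [0.4798 0.0619 0.094 ]
(302, 297) [0.4774 0.053  0.0912]
(325, 297) [0.4797 0.062  0.0914]
(302, 310) [0.4784 0.053  0.1007]
(285, 325) [0.4796 0.0462 0.1072]
```

View pics/w6z.png

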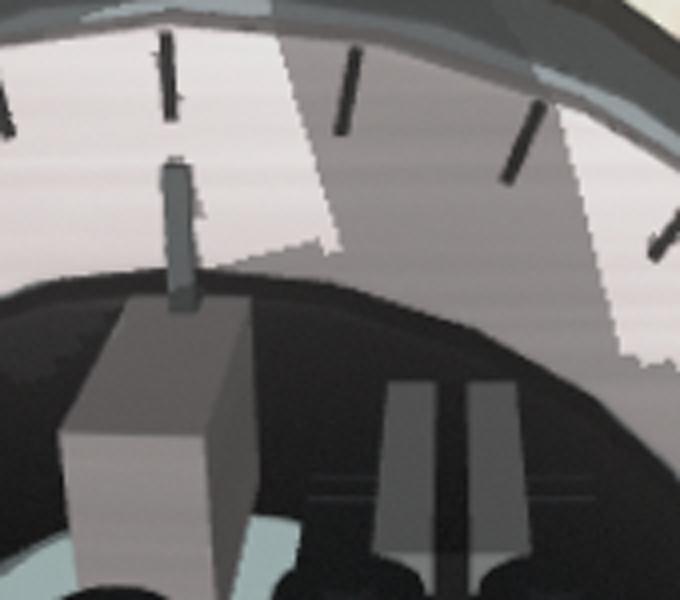

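The tips are now at z ≈ 0.091, 14 mm into the lever's height, with about 16 mm of gap. I'll close that gap.

>>> {"op": "drive_tool", "data": {
  "commands": "1 0 -0.1 0 0;1 0 -0.2 0 0;1 0 -0.3 0 0;1 0 -0.37 0 0;1 0 -0.4 0 0;1 0 -0.42 0 0;1 0 -0.42 0 0"
}}

```text
t: 5.73
tool_pos: [0.4851, 0.0381, 0.05]
tool_rot: [0.209, 1.561, -0.208]
contact_force: [-1.2, 3.3, 1.3]
opening: -0.0
```

```bash
python3 to.py .4896 .0541 .050 1.304; python3 look.py w7; python3 - <<'E'
from fe import *
im=np.load("pics/w7.npz")["im"]
cv2.imwrite("pics/w7z.png",cv2.resize(im[200:350,200:370],(680,600),interpolation=cv2.INTER_CUBIC))
E
```

```text
t 5.73 pos [0.4851 0.0381 0.05  ] yawY 1.305 F [-1.24  3.25  1.31] open -0.0
units [-0.    0.42  0.  ] turn 0.01
```

View pics/w7z.png

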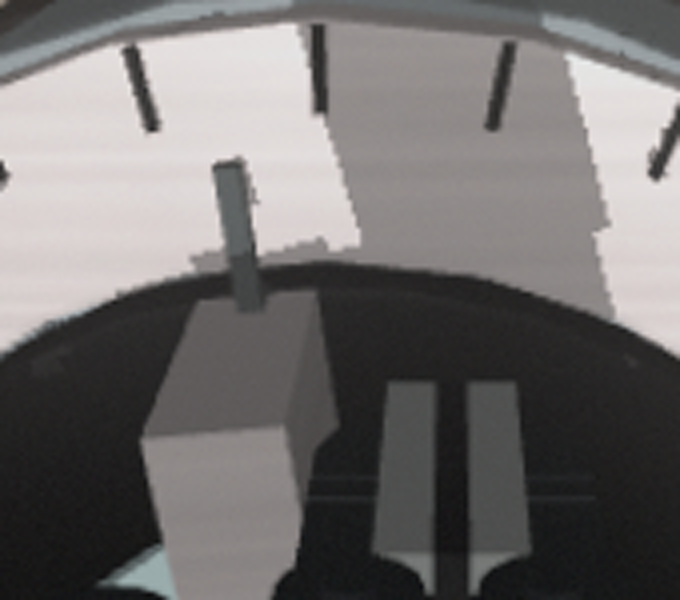

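Contact is made: 3.3 N, and the lever has moved about half a tick. I'll measure the pointer angle now.

```bash
cat > ang.py <<'E'
from fe import *
import sys
# ang.py name tipu tipv : pointer & large mark angle from wrist pic
f=np.load(f"pics/{sys.argv[1]}.npz");im=f["im"];K,T=f["K"],f["T"]
C=np.array([.541,.009]);A=lambda p:np.arctan2(-(p[1]-C[1]),-(p[0]-C[0]))
if len(sys.argv)>3:
    p=fplane(K,T,float(sys.argv[2]),float(sys.argv[3]),.0745);print("tip",p.round(4),"r",np.hypot(*(p[:2]-C)).round(4),"ang",A(p).round(4))
g=cv2.cvtColor(im,cv2.COLOR_BGR2GRAY)
n,l,s,c=cv2.connectedComponentsWithStats((g<60).astype(np.uint8))
for i in range(1,n):
    if 40<s[i,4]<1500:
        p=fplane(K,T,*c[i],.072)
        if .08<np.hypot(*(p[:2]-C))<.1: print("blob",s[i,4],c[i].round(1),p.round(4),"r",np.hypot(*(p[:2]-C)).round(4),"ang",A(p).round(4))
E
python3 ang.py w7 257 240.5; python3 ang.py w6 244 240.5
```

```text
tip [0.4506 0.0224 0.0745] r 0.0914 ang -0.1473
blob 837 [152.5 291.7] [ 0.4624 -0.0378  0.072 ] r 0.0915 ang 0.5372
blob 102 [417.2 292.9] [0.4961 0.087  0.072 ] r 0.09 ang -1.0483
tip [0.4525 0.0333 0.0745] r 0.0918 ang -0.2683
blob 773 [123.2 292.6] [ 0.4623 -0.0378  0.072 ] r 0.0916 ang 0.5364
blob 194 [385.8 295.5] [0.4959 0.0879 0.072 ] r 0.0909 ang -1.0519
```

The pointer is at -0.147 rad and the mark at about 0.54, leaving about 0.69 rad to go. I'll push along the arc in two smooth parts.

>>> {"op": "drive_tool", "data": {
  "commands": "1 0 -0.07 -0.01 -0.6;1 0 -0.14 -0.02 -1.2;1 0 -0.21 -0.03 -1.8;1 0 -0.27 -0.035 -2.4;1 0 -0.34 -0.035 -3;1 0 -0.41 -0.03 -3.6;1 0 -0.48 -0.03 -4.2;1 0 -0.55 -0.02 -4.8"
}}

```text
t: 6.45
tool_pos: [0.4779, 0.0172, 0.0496]
tool_rot: [-0.122, 1.569, 0.123]
contact_force: [-2.5, 3.6, 2.5]
opening: -0.0
```

```bash
python3 to.py .4896 .0541 .050 1.304; python3 look.py w8
```

```text
t 6.45 pos [0.4779 0.0172 0.0496] yawY 1.727 F [-2.55  3.56  2.53] open -0.0
units [-0.01  0.87  0.43] turn 4.85
```

View pics/w8.png

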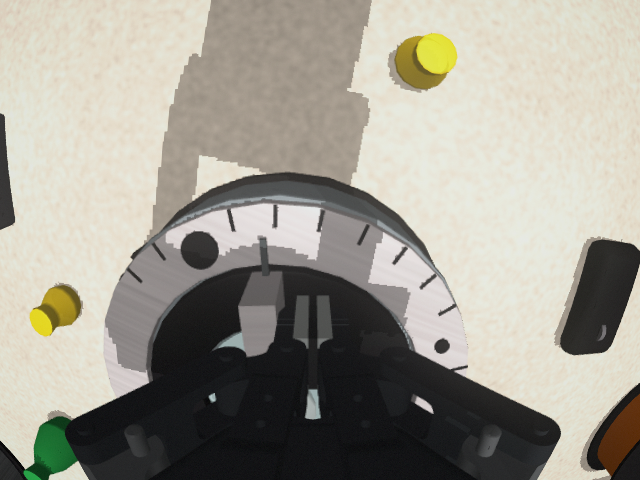

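The pointer tip is at about (263,238) and the mark at (200,251). The vertical force is pressing the ring down, not lifting it.

```bash
python3 ang.py w8 263.5 238; python3 - <<'E'
from h import *
o=ctrl.get_obs();C=np.array([.541,.009]);M=R.from_rotvec(o["tool_rot"]).as_matrix()
r=np.r_[o["tool_pos"][:2]-C,0];y0=r@M[:,1];z0=r@M[:,2];print(y0,z0)
for dg in range(2,24,2):
    a=np.radians(dg);y=y0*np.cos(a)+z0*np.sin(a);z=-y0*np.sin(a)+z0*np.cos(a);print(dg,((y-y0)/.04).round(3),((z-z0)/.04).round(3),-dg/5)
E
```

```text
tip [ 0.4513 -0.0088  0.0745] r 0.0914 ang 0.1955
blob 1056 [199.1 250. ] [ 0.4623 -0.038   0.072 ] r 0.0916 ang 0.5388
blob 141 [441.4 345.7] [0.4959 0.0877 0.072 ] r 0.0908 ang -1.0503
0.017497976672423476 -0.06100617982132029
2 -0.053 -0.014 -0.4
4 -0.107 -0.027 -0.8
6 -0.162 -0.037 -1.2
8 -0.217 -0.046 -1.6
10 -0.271 -0.053 -2.0
12 -0.327 -0.058 -2.4
14 -0.382 -0.061 -2.8
16 -0.437 -0.061 -3.2
18 -0.493 -0.061 -3.6
20 -0.548 -0.058 -4.0
22 -0.603 -0.053 -4.4
```

>>> {"op": "drive_tool", "data": {
  "commands": "1 0 -0.05 -0.01 -0.4;1 0 -0.11 -0.03 -0.9;1 0 -0.16 -0.04 -1.3;1 0 -0.22 -0.05 -1.8;1 0 -0.27 -0.05 -2.2;1 0 -0.33 -0.06 -2.7;1 0 -0.38 -0.06 -3.1;1 0 -0.44 -0.06 -3.4"
}}

```text
t: 7.17
tool_pos: [0.4781, -0.0007, 0.0494]
tool_rot: [-0.353, 1.544, 0.354]
contact_force: [-2.8, 3.1, 2.3]
opening: 0.0005
```

```bash
python3 to.py .4896 .0541 .050 1.304; python3 look.py w9;python3 - <<'E'
from fe import *
im=np.load("pics/w9.npz")["im"]
cv2.imwrite("pics/w9z.png",cv2.resize(im[200:350,180:350],(680,600),interpolation=cv2.INTER_CUBIC))
E
```

```text
t 7.17 pos [ 0.4781 -0.0007  0.0494] yawY 2.022 F [-2.76  3.09  2.25] open 0.0005
units [-0.01  1.11  0.86] turn 8.22
```

View pics/w9z.png

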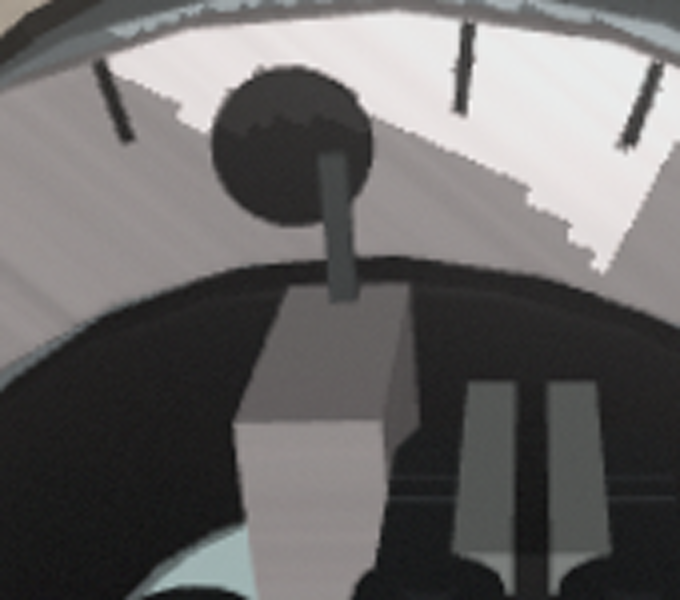

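The tip, at (262.6,238), already lies over the mark, whose centre is at (252.6,236.4). It is about 4–5 mm short.

```bash
python3 ang.py w9 262.6 238.2; python3 - <<'E'
from fe import *
f=np.load("pics/w9.npz");p=fplane(f["K"],f["T"],252.6,236.4,.072);print(p,np.arctan2(.009-p[1],.541-p[0]))
o=ctrl.get_obs();C=np.array([.541,.009]);M=R.from_rotvec(o["tool_rot"]).as_matrix()
r=np.r_[o["tool_pos"][:2]-C,0];y0=r@M[:,1];z0=r@M[:,2];print(y0,z0)
for dg in (1,2,3,4):
    a=np.radians(dg);y=y0*np.cos(a)+z0*np.sin(a);z=-y0*np.sin(a)+z0*np.cos(a);print(dg,((y-y0)/.04).round(3),((z-z0)/.04).round(3),-dg/5)
E
```

```text
tip [ 0.4604 -0.0338  0.0745] r 0.0912 ang 0.4881
blob 921 [250.8 237.8] [ 0.4634 -0.0386  0.072 ] r 0.0911 ang 0.5503
[ 0.46241818 -0.03814215  0.072     ] 0.540354519516529
0.01819237386432279 -0.06075682215231747
1 -0.027 -0.008 -0.2
2 -0.053 -0.015 -0.4
3 -0.08 -0.022 -0.6
4 -0.107 -0.028 -0.8
```

>>> {"op": "drive_tool", "data": {
  "commands": "1 0 -0.03 -0.01 -0.2;1 0 -0.05 -0.015 -0.4;1 0 -0.08 -0.02 -0.6;1 0 -0.08 -0.02 -0.6;1 0 -0.08 -0.02 -0.6"
}}

```text
t: 7.63
tool_pos: [0.4793, -0.0041, 0.0495]
tool_rot: [-0.394, 1.536, 0.394]
contact_force: [-3.7, 2.2, 0.4]
opening: 0.0004
```

```bash
python3 to.py .4896 .0541 .050 1.304; python3 look.py w10;python3 - <<'E'
from fe import *
im=np.load("pics/w10.npz")["im"]
cv2.imwrite("pics/w10z.png",cv2.resize(im[210:285,215:300],(680,600),interpolation=cv2.INTER_CUBIC))
E
```

```text
t 7.63 pos [ 0.4793 -0.0041  0.0495] yawY 2.073 F [-3.67  2.22  0.44] open 0.0004
units [-0.01  1.15  0.93] turn 8.81
```

View pics/w10z.png

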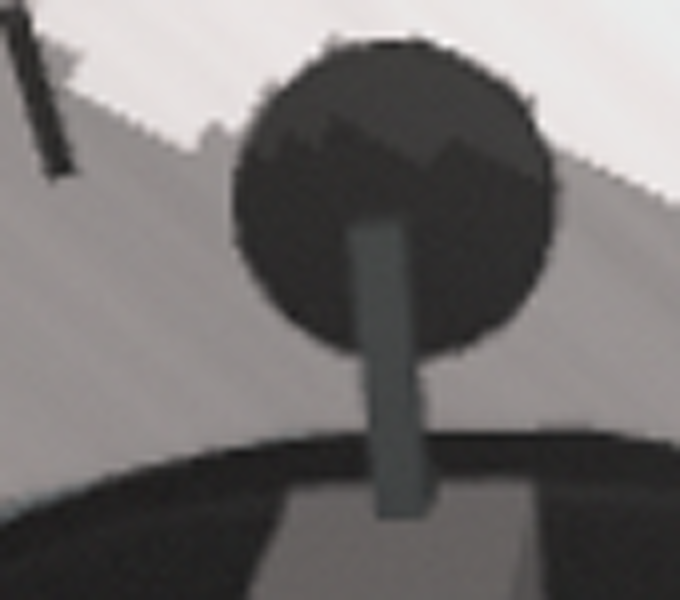

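```bash
python3 - <<'E'
from fe import *
f=np.load("pics/w10.npz");C=np.array([.541,.009])
for n,u,v,z in(("tip",261.7,237.4,.0755),("tip",261.7,237.4,.0745),("mark",263.8,234.4,.072)):
    p=fplane(f["K"],f["T"],u,v,z);print(n,p.round(4),np.hypot(*(p[:2]-C)),np.arctan2(C[1]-p[1],C[0]-p[0]))
E
```

```text
tip [ 0.4628 -0.0386  0.0755] 0.09154571694883022 0.5465885260453729
tip [ 0.4631 -0.0386  0.0745] 0.09125823987660464 0.548294596162113
mark [ 0.4623 -0.0383  0.072 ] 0.09186982274000645 0.541092924312967
```

The tip is within about 0.6 mm of the mark's centre. I'll back the fingertip off the lever and lift it.

>>> {"op": "drive_tool", "data": {
  "commands": "1 0 0.2 0 0;1 0 0.5 0 0;1 0 0.5 0 0;1 -0.8 0.5 0 0;1 -1.7 0.5 0 0;1 -2.4 0.5 0 0;1 -2.4 0.5 0 0;1 -2.4 0.5 0 0"
}}

```text
t: 8.35
tool_pos: [0.4721, 0.0135, 0.1487]
tool_rot: [-0.396, 1.529, 0.392]
contact_force: [0.3, 0.2, 0.1]
opening: 0.0003
```

```bash
python3 to.py .4553 -.2640 .15 1.56; python3 look.py w11;python3 - <<'E'
from fe import *
im=np.load("pics/w11.npz")["im"]
cv2.imwrite("pics/w11f.png",im)
E
```

```text
t 8.35 pos [0.4721 0.0135 0.1487] yawY 2.074 F [0.27 0.23 0.08] open 0.0003
units [-0.03 -5.88 -3.71] turn 5.89
```

View pics/w11.png

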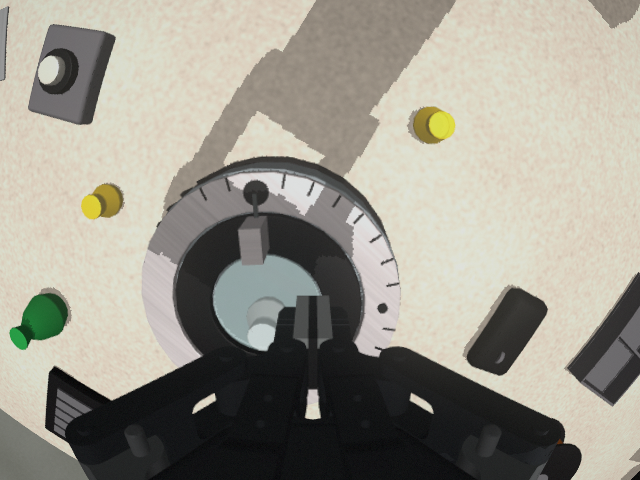

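The pointer rests on the mark at (256,191), and the button is at (51,70). I'll measure the button in this view and move over it.

```bash
python3 - <<'E'
from fe import *
f=np.load("pics/w11.npz");im=f["im"]
g=cv2.cvtColor(im,cv2.COLOR_BGR2GRAY)[:110,20:80]
z=cv2.resize(im[180:210,235:277],(672,480),interpolation=cv2.INTER_CUBIC);cv2.imwrite("pics/w11z.png",z)
n,l,s,c=cv2.connectedComponentsWithStats((im[40:100,38:68].min(2)>150).astype(np.uint8))
for i in range(1,n):
    if s[i,4]>50:
        p=c[i]+[38,40];print(s[i],p,fplane(f["K"],f["T"],*p,.047))
E
```

```text
[ 0  0  7 22 80] [39.775  47.3625] [ 0.43909319 -0.28610518  0.047     ]
[  0  16  21  28 447] [47.98210291 69.50111857] [ 0.45438354 -0.26467843  0.047     ]
```

>>> {"op": "drive_tool", "data": {
  "commands": "1 0 -5.9 -3.7 5.9;1 0 -5.9 -3.7 5.9;1 0 -5.9 -3.7 5.9;1 0 -5.9 -3.7 5.9;1 0 -5.9 -3.7 5.9;1 0 -5.9 -3.7 5.9;1 0 -5.9 -3.7 5.9;1 0 -5.9 -3.7 5.9"
}}

```text
t: 9.07
tool_pos: [0.4523, -0.2686, 0.1436]
tool_rot: [0.014, 1.574, -0.014]
contact_force: [0.0, 0.2, -0.2]
opening: 0.0002
```

```bash
python3 to.py .4553 -.2640 .10 1.56; python3 look.py w12;python3 - <<'E'
from h import *
im,d=ctrl.get_image("top");cv2.imwrite("pics/t12.png",cv2.resize(im[190:290,265:365],(600,600),interpolation=cv2.INTER_CUBIC))
E
```

```text
t 9.07 pos [ 0.4523 -0.2686  0.1436] yawY 1.553 F [ 0.04  0.19 -0.17] open 0.0002
units [1.09 0.12 0.07] turn -0.08
```

View pics/w12.png

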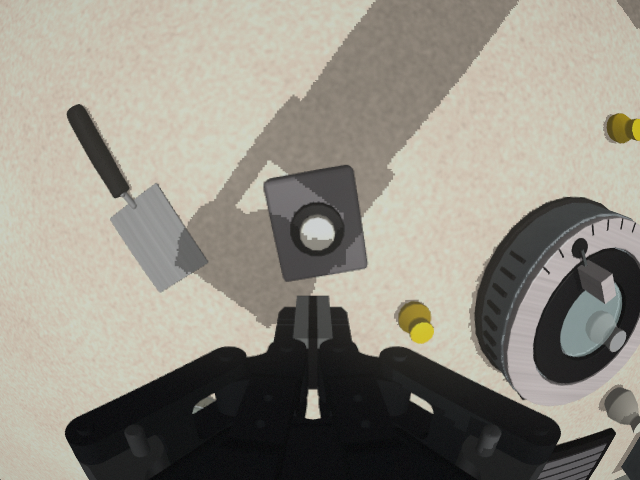

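View pics/t12.png

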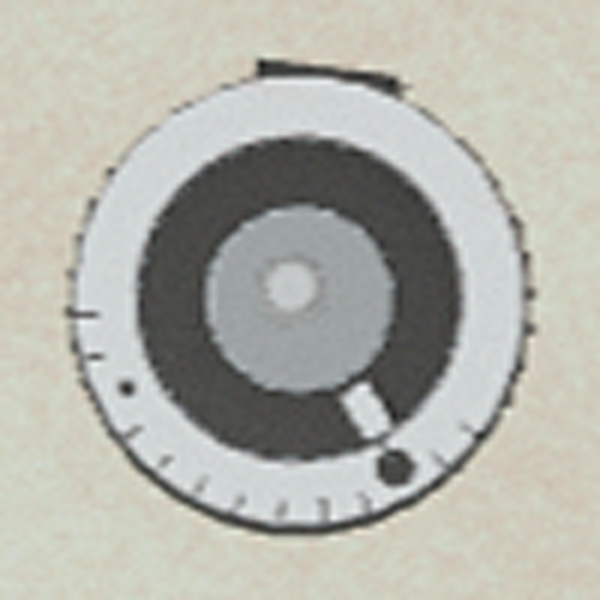

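In the top view the lever and pointer lead to the large mark, and the clear part is still centred. I'll lower over the button to a real tip height of about 0.06.

>>> {"op": "drive_tool", "data": {
  "commands": "1 0 0.1 0.06 0;1 1 0.1 0.06 0;1 2 0.1 0.06 0;1 2.6 0.1 0.06 0;1 3 0.1 0.06 0;1 3.1 0.1 0.06 0;1 3.1 0.1 0.06 0"
}}

```text
t: 9.75
tool_pos: [0.4555, -0.2581, 0.02]
tool_rot: [0.01, 1.574, -0.006]
contact_force: [0.1, -0.3, 0.3]
opening: 0.0002
```

```bash
python3 to.py .4550 -.2645 .0 1.56; python3 look.py w13
```

```text
t 9.75 pos [ 0.4555 -0.2581  0.02  ] yawY 1.56 F [ 0.09 -0.26  0.3 ] open 0.0002
units [ 0.5  -0.16 -0.01] turn 0.01
```

View pics/w13.png

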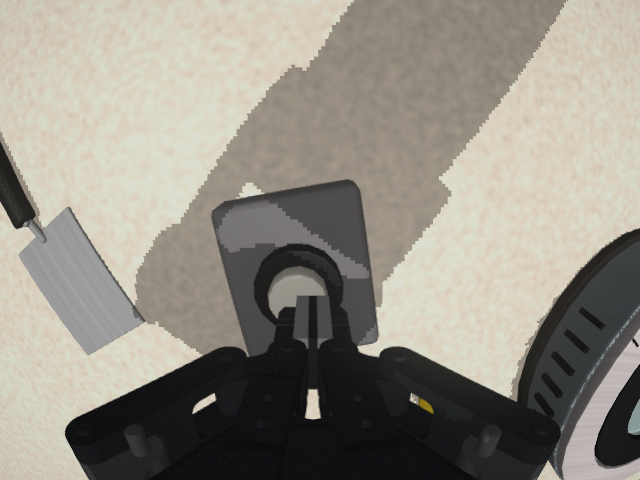

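The tips are about 6 mm off along y, so I'll correct that and then press in small steps.

>>> {"op": "drive_tool", "data": {
  "commands": "1 0 -0.16 0 0;1 0 -0.16 0 0;1 0.1 -0.16 0 0;1 0.2 -0.16 0 0;1 0.3 -0.16 0 0;1 0.3 -0.16 0 0"
}}

```text
t: 10.3
tool_pos: [0.4564, -0.2672, 0.0094]
tool_rot: [0.01, 1.57, -0.01]
contact_force: [-0.0, -1.3, 3.3]
opening: 0.0001
```

```bash
python3 to.py .4550 -.2645 .0 1.56; python3 look.py w14
```

```text
t 10.3 pos [ 0.4564 -0.2672  0.0094] yawY 1.558 F [-0.02 -1.29  3.26] open 0.0001
units [ 0.24  0.07 -0.04] turn -0.02
```

View pics/w14.png

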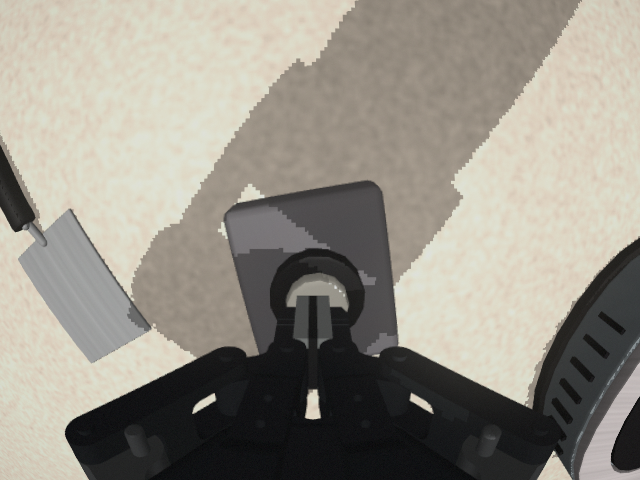

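Contact at 3.3 N, with the tips centred on the button at (317,290). I'll press until the force goes clearly above the 5 N stop force.

>>> {"op": "drive_tool", "data": {
  "commands": "1 0.05 0 0 0;1 0.1 0 0 0;1 0.14 0 0 0;1 0.14 0 0 0"
}}

```text
t: 10.68
tool_pos: [0.4566, -0.2673, 0.0055]
tool_rot: [0.01, 1.571, -0.01]
contact_force: [-3.7, 1.4, 9.9]
opening: 0.0001
```

>>> {"op": "drive_tool", "data": {
  "commands": "1 0.03 0 0 0;1 0.05 0 0 0;1 0.05 0 0 0;1 0.05 0 0 0"
}}

```text
t: 11.02
tool_pos: [0.4566, -0.2673, 0.0052]
tool_rot: [0.01, 1.572, -0.009]
contact_force: [-9.0, 5.2, 20.8]
opening: -0.0001
```

```bash
python3 look.py w15; python3 - <<'E'
from h import *
im=cv2.imread("pics/w15.png");cv2.imwrite("pics/w15z.png",cv2.resize(im[230:350,240:400],(800,600),interpolation=cv2.INTER_CUBIC))
E
```

```text
(no output)
```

View pics/w15z.png

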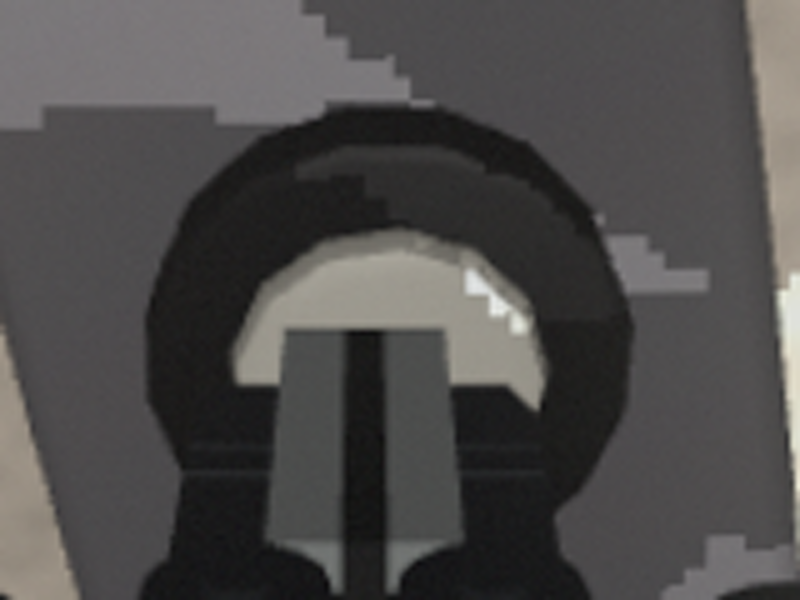

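At 20.8 N the tip moved only 0.3 mm for 2 mm commanded, so the button is hard on its stop, with the fingers inside the white cap. I'll release and lift.

>>> {"op": "drive_tool", "data": {
  "commands": "1 -0.2 0 0 0;1 -0.6 0 0 0;1 -1.4 0 0 0;1 -2.3 0 0 0;1 -3 0 0 0;1 -3 0 0 0;1 -3 0 0 0;1 -3 0 0 0"
}}

```text
t: 11.73
tool_pos: [0.4558, -0.2664, 0.121]
tool_rot: [0.011, 1.572, -0.009]
contact_force: [0.6, -0.2, -1.1]
opening: -0.0
```

```bash
python3 to.py .4550 -.2645 .0 1.56; python3 look.py w16; python3 - <<'E'
from h import *
im,d=ctrl.get_image("top");cv2.imwrite("pics/t16.png",im)
im,d=ctrl.get_image("scene");cv2.imwrite("pics/s16.png",im)
w=cv2.imread("pics/w16.png");cv2.imwrite("pics/w16z.png",cv2.resize(w[150:350,240:440],(600,600)))
f=np.load("pics/w16.npz")
E
```

```text
t 11.73 pos [ 0.4558 -0.2664  0.121 ] yawY 1.558 F [ 0.59 -0.25 -1.14] open -0.0
units [ 3.02  0.05 -0.02] turn -0.02
```

View pics/w16.png

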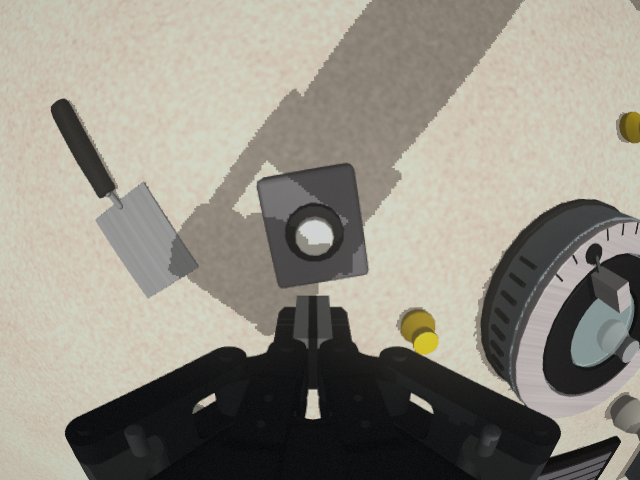

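View pics/t16.png

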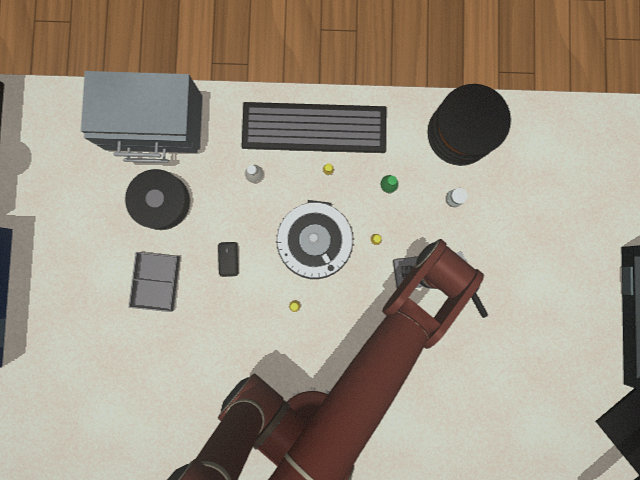

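View pics/s16.png

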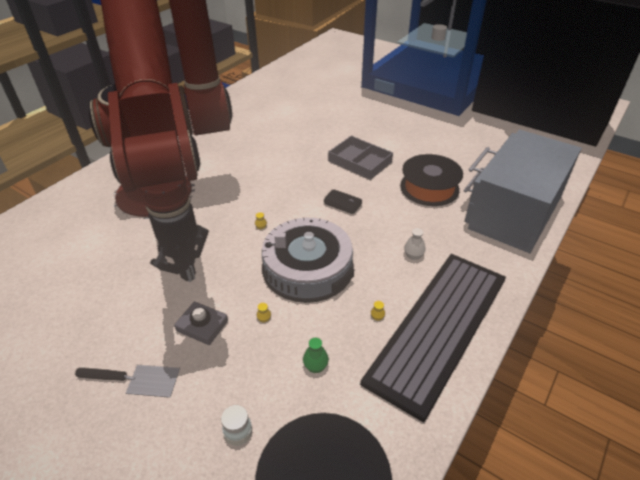

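All three views show everything in place. The pointer is on the large mark, the button is up again at (315,232) in the wrist view, the clear part stands centred on the glass, and the robot touches nothing. I'm handing the job in.

```bash
python3 -c "
from station import ctrl
print(ctrl.finish_job())"
```

```text
the job is handed in; nothing more can be done
None
```

I set the ring and then pressed the release button, and handed the job in at about 12 s with the robot touching nothing.

- **Ring:** I pushed the lever counter-clockwise with the closed fingertips from -0.27 rad. The last close measurement put the pointer tip at 0.547 rad and the mark's centre at 0.541 rad, about 0.6 mm apart. That was taken with the finger still on the lever. The views after I backed off show the pointer still on the mark.
- **Button:** I pressed it until the force reached 21 N and it stopped moving, so it was fully down. By eye, the later pictures show it up again; I did not measure its height.
- **Surroundings:** The clear part is still in the middle of the glass, and the other things look where they were.
- **Disagreement:** The real fingertips sat about 36–42 mm behind the reported TCP. My first pass therefore went over the lever without touching it; I found the error in the pictures and allowed for it afterwards.

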